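# Load the cutlery steriliser

## Task

Load the cutlery steriliser on the worktop: first shut its steam valve, then take the wooden dowel from its holder and push the drawer's spring catch down through the small hole in the deck so that the drawer springs open, and stand the dowel back in its holder. Lay every fork and spoon that lies on the worktop in the drawer, push the drawer home until its catch clicks and holds, and only then set the valve half open, with its red pointer on the green 45-degree mark. Leave the mug, the tin and the pepper pot where they are.

Things in the scene. Friction and masses are not known exactly. Their poses are not given: they have to be found in the camera images.
- valve (a joint): Steam valve handle on the steriliser's deck: black bar with a red pointer end, vertical axis. Radians: 0 = shut, pointer straight back (steriliser's +x); grows anticlockwise seen from above to 1.57 = fully open, pointer to its left (+y). Half open, the green mark: 0.785. It stops at both ends and stays where it is left (friction 0.06 N m).
- valve_grip (a point): Point on the valve's axis, half-way up the handle bar. The bar is 14 mm wide, 22 mm high; it reaches 50 mm to the red end (+x of this frame, which turns with the handle) and 30 mm the other way; its underside is 22 mm above the deck. A blue tank, 56 mm high, stands on the deck, its near face 67 mm behind the axis.
- release_hole (a point): Centre of the mouth of the release hole, 17 mm square, black rim, in the top of the grey steriliser (210 mm deep, 360 wide, deck 70 mm high), 18.5 mm behind its front. x points to its back, y to its left. Drawer shut, the catch's top is 4 mm below the mouth; a dowel tip 12 mm or more below the mouth frees the drawer; the catch's stop is 20 mm below. It takes 2 to 6 N.
- catch (a joint): Spring catch (brass-coloured bolt in the drawer front), m: 0 = up, grows as it is pressed down, 0.016 at most. It has a slanted back, so pushing the drawer home presses it down by itself until it snaps up into the hole.
- drawer (a joint): Steel drawer, m: 0 = shut and held by the catch (it can be pushed 4 mm further in, to -0.004, which lets the catch snap in); 0.185 = fully open, sprung out towards the robot (the steriliser's -x). A spring of 4 N (shut) to 2 N (open) always pushes it open; closing takes up to about 12 N.
- drawer_front (a point): Centre of the drawer's flat front face (250 mm wide, 34 mm high, its lower edge 12 mm above the worktop), where it may be pushed shut; moves with the drawer. x points to the steriliser's back, into the drawer; y left.
- tray (a point): Centre of the drawer's inner floor, 16 mm above the worktop; moves with the drawer; x to the back, y left. Inside it is 167 mm along x and 240 along y; walls 24 mm high (front 30). Open, all but the rearmost 10 mm is clear of the housing. Cutlery fits lying along y. Nothing in it may stand over 40 mm above its floor, or it will not pass under the deck.
- dowel_grip (a point): The dowel: a round wooden rod 12 mm in diameter and 164 mm long, standing in its holder. This point is on its axis, 135 mm above its lower end and 29 mm below its upper end; z points up along it.
- dowel_tip (a point): Centre of the dowel's lower end.
- holder: Dark wooden block, 70 x 70 x 55 mm, fixed; origin at the centre of its underside. A 16 mm hole, 43 mm deep with a 3 mm chamfer, in the middle of its top takes the dowel (hole floor 12 mm above the worktop).
- fork_a_mid (a point): Steel fork, 205 x 28 x 16 mm, lying flat. Its point lies at the middle of its length, half-way up; x runs along its length; it weighs under 60 g and may be picked across its middle. Like all the cutlery it may be absent.
- fork_b_mid (a point): A second steel fork, 205 x 28 x 16 mm, lying flat. Its point lies at the middle of its length, half-way up; x runs along its length; it weighs under 60 g and may be picked across its middle. Like all the cutlery it may be absent.
- spoon_mid (a point): Steel spoon, 199 x 41 x 16 mm, lying flat. Its point lies at the middle of its length, half-way up; x runs along its length; it weighs under 60 g and may be picked across its middle. Like all the cutlery it may be absent.
- teaspoon_mid (a point): Steel teaspoon, 138 x 28 x 12 mm, lying flat. Its point lies at the middle of its length, half-way up; x runs along its length; it weighs under 60 g and may be picked across its middle. Like all the cutlery it may be absent.
- mug: Spotted mug, 92 x 127 x 93 mm, to be left alone; origin at the centre of its underside.
- tin: Tin, 75 mm in diameter, 58 mm high, to be left alone; origin at the centre of its underside.
- pepper: Pepper pot, 44 mm in diameter, 90 mm high, to be left alone; origin at the centre of its underside.

How it is judged:
By the outcome, as a careful person would: the job done as asked, in the order asked, and still so for the second after the job is handed in, with the robot touching nothing.
Of fork_a, fork_b, spoon, teaspoon only 2 to 4 are there at a start; the rules pass over those that are not, and their reading is None.
At some moment in a run one of fork_a, fork_b, spoon, teaspoon may be knocked a few centimetres aside while the robot is not near it.
It also fails if it takes over 210 s, if anything falls off the work surface, if the arm or the gripper's body presses on something with over 40 N, if the wrist force passes 120 N, or if a joint passes its speed limit or range.

## Robot

A 6-joint arm with a two-finger parallel gripper is mounted at the origin on a cart in front of the work surface, level with it; the furniture and walls round the work are solid. World frame = base frame: x ahead of the robot, y to its left, z up, the work surface at z = 0. Lengths are in m, angles in degrees, forces in N, time in s.
With the tool pointing down it reaches from about 0.325 to 0.775 m from the base axis. Payload 5.5 kg.
Tool frame: the origin (TCP) lies at the centre of the arm's flange, where the gripper is bolted on; the fingertips stand 182 mm ahead of it and the grasp point (between the pads) lies 163 mm ahead of it; z points along the fingers, y is the direction in which the jaws open and shut (so a half turn about z gives the same grasp; the last joint's range is limited). The gripper opens to 88 mm and grips with 3 to 60 N. Pads are 20 mm wide; open, the fingers measure 115 mm over their backs; the gripper's body (75 mm by 178 mm) begins 61 mm behind the grasp point.
Start: joints at [-77.275, 5.22, 70.514, -0, 104.267, -3.249], TCP at [0.165, -0.577, 0.405] pointing down, gripper open.
Joint ranges: [-164.24, 164.24], [-49.07, 125.15], [9.68, 141.18], [-86.29, 266.29], [3.28, 154.24], [-151.56, 151.56]. Speed limits (degrees/s): [147.25, 147.25, 172.46, 180, 180, 180].

## Interface

Orientations are given as [roll, pitch, yaw] about the fixed x, y, z axes, in that order (R = Rz(yaw) Ry(pitch) Rx(roll)).
In Python, from station import r gives the robot as it stands. The module is installed in compiled form; this text tells all that it offers. Calls block until the motion is done:
- r.reach(position, orientation): joint-space move of the TCP to a pose.
- r.servo_line(position, rotation=None, speed=0.15): straight line of the TCP; rotation=None keeps the orientation; speed is the mean speed in m/s.
- r.move_joints(angles): joint-space move.
- r.let_go() and r.grab(squeeze=None): open the fingers fully, or close them until they stop; squeeze is the grip in N (None keeps the last).
- r.wait(seconds).
- r.inverse_kinematics(position, orientation): joint angles nearest the present ones, or None.
- r.sense(): the state.
- r.snapshot(name): name is "scene" or "top"; returns a dict with "frame" (400x640x3 uint8, red, green, blue), "fx", "fy", "cx", "cy" (pixels), "R" (3x3) and "t" (3): a world point X has camera coordinates R X + t. Camera axes: x right, y down, z forward; pixel columns grow to the right and rows downward; lengths in m; the calibration is good to about 2 mm. A picture is of the moment at which its call begins. There is no depth.
A pose or a line that the arm cannot do raises r.IKError and nothing moves.
- r.hand_in(): hands the job in, once; it reports no verdict.
The state is a dict: "clock": time; "joints": joint angles; "joint_vel": joint speeds; "joint_torque": joint torques, N m; "tcp_pos": TCP position; "orientation": TCP orientation; "contact_force": force on the tool from outside, world axes, zero at the start; "torque": the same for the moment, N m; "opening": finger opening in m.
Only numpy, scipy, OpenCV 4.12 (cv2) and the standard library are available. Lean on these libraries where they do the work, as an engineer would, in place of code of your own. Each camera call takes 0.05 s, during which the arm holds its last target.

## Working session

There is one attempt and no reset: what is moved stays moved. The work goes in short steps, each a Python script; the robot and the scene stay as the last script left them, time stands still between calls to the robot, and variables do not carry over. Pictures are saved under pics/ and viewed, and the job is handed in when it is done.

```bash
mkdir -p pics; ls; python3 - <<'E'
from station import r
import cv2
for n in("scene","top"):
    s=r.snapshot(n); cv2.imwrite(f"pics/a_{n}.png",s["frame"][:,:,::-1])
    print(n,s["fx"],s["fy"],s["cx"],s["cy"],s["R"],s["t"])
print(r.sense())
E
```

```text
pics
scene 408.1236835154861 408.1236835154861 321.11482450522504 202.60197436914515 [[ 0.77977367 -0.62599157 -0.00935857]
 [-0.27075797 -0.32371936 -0.90658475]
 [ 0.56448486  0.70946482 -0.42192004]] [-0.48067902  0.2539327   1.1022003 ]
top 453.2353622490234 453.2353622490234 318.9279049275643 197.046926067865 [[-1.03157140e-03 -9.99999033e-01  9.32520631e-04]
 [-9.96147612e-01  9.45828197e-04 -8.76871765e-02]
 [ 8.76862097e-02 -1.01938378e-03 -9.96147624e-01]] [-0.00852093  0.62364388  1.24262754]
{'clock': 0.1, 'joints': array([-7.72745020e+01,  5.25813954e+00,  7.05725916e+01, -2.61670744e-04,
        1.04267365e+02, -3.24795999e+00]), 'joint_vel': array([-0.15098324, -0.10421404, -0.10146192, -0.08490897,  0.04917227,
       -0.0316218 ]), 'joint_torque': array([ 1.31207082e-03, -4.47857487e+01, -4.07569206e+01,  6.99278153e-02,
        2.84467265e-02, -1.21575999e-04]), 'tcp_pos': array([ 0.16513147, -0.57688323,  0.40365007]), 'orientation': array([-1.79902047e+02, -5.30453975e-03,  1.59733892e+01]), 'contact_force': array([-0.12712566,  0.90873207, -1.28602098]), 'torque': array([ 0.02516351, -0.01420224,  0.05147849]), 'opening': 0.08791625472660261}
```

View pics/a_scene.png

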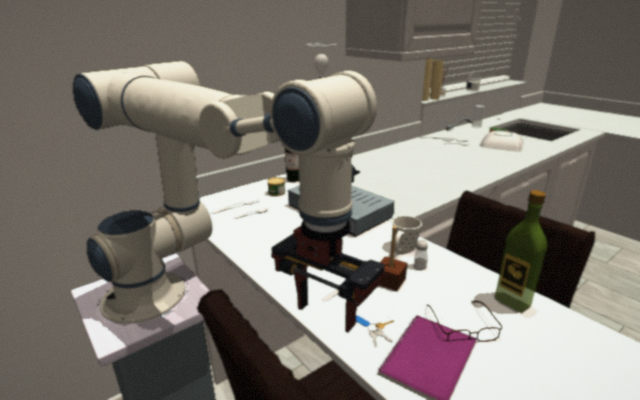

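View pics/a_top.png

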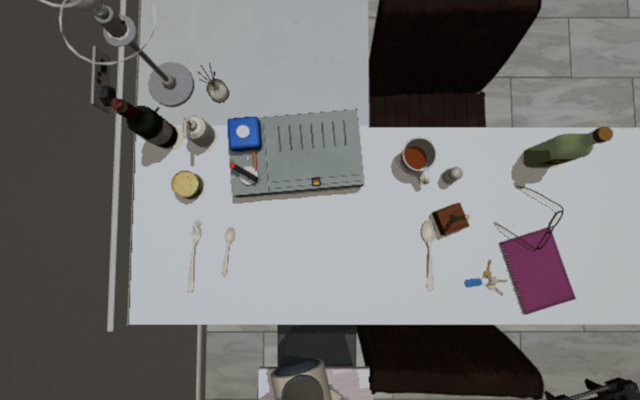

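The top view shows the steriliser around (297,152), rotated slightly, with the valve at (243,173) and its red end at upper left. The hole is at (316,181) and the dowel's holder at (450,220). A fork lies at (194,257), a teaspoon at (229,250) and a spoon at (428,255), close to the holder. I'll zoom in to measure.

```bash
cat > h.py <<'E'
import numpy as np,cv2
def ray(s,u,v,z):
    R=np.array(s["R"]);t=np.array(s["t"]);c=-R.T@t
    d=R.T@np.array([(u-s["cx"])/s["fx"],(v-s["cy"])/s["fy"],1]); return c+d*(z-c[2])/d[2]
def px(s,X):
    p=np.array(s["R"])@np.array(X,float)+np.array(s["t"]); return np.array([s["fx"]*p[0]/p[2]+s["cx"],s["fy"]*p[1]/p[2]+s["cy"]])
def crop(s,c0,r0,c1,r1,k,fn):
    im=cv2.resize(s["frame"][r0:r1,c0:c1,::-1],None,fx=k,fy=k,interpolation=cv2.INTER_CUBIC)
    for c in range((c0//10+1)*10,c1,10):
        cv2.line(im,((c-c0)*k,0),((c-c0)*k,4 if c%50 else 14),(0,0,255),1)
    for q in range((r0//10+1)*10,r1,10):
        cv2.line(im,(0,(q-r0)*k),(4 if q%50 else 14,(q-r0)*k),(0,0,255),1)
    cv2.imwrite(fn,im)
E
python3 - <<'E'
from station import r
from h import *
s=r.snapshot("top")
crop(s,220,100,370,205,5,"pics/b1.png")
crop(s,385,130,485,300,3,"pics/b2.png")
crop(s,170,210,260,300,6,"pics/b3.png")
import pickle;pickle.dump(s,open("s0.pkl","wb"));pickle.dump(r.snapshot("scene"),open("s0s.pkl","wb"))
E
```

```text
(no output)
```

View pics/b1.png

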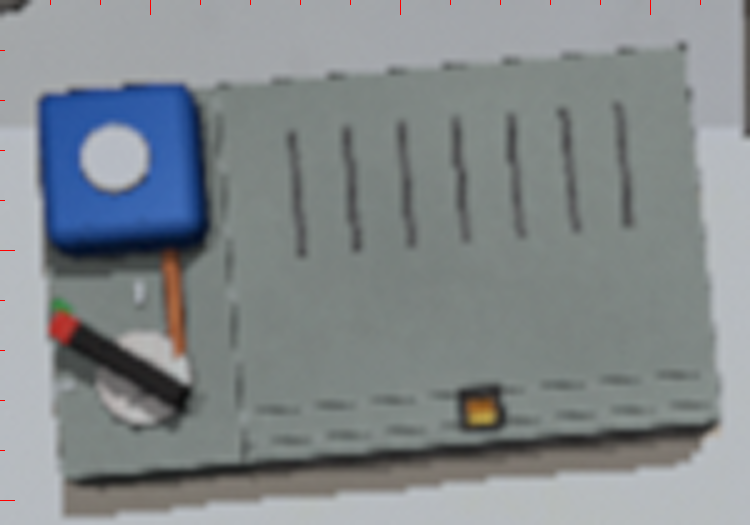

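View pics/b2.png

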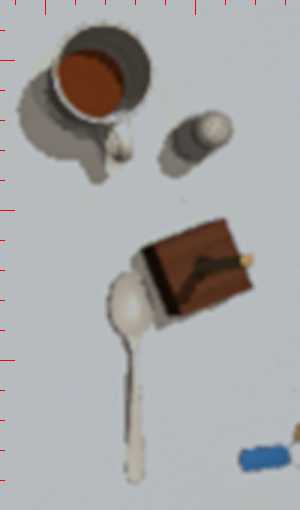

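View pics/b3.png

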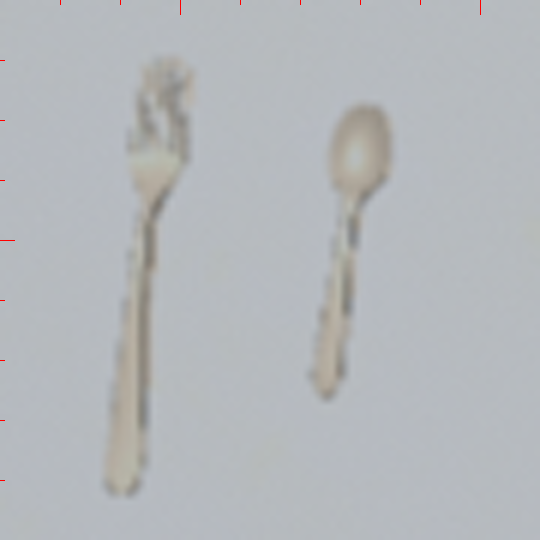

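```bash
python3 - <<'E'
import pickle
from h import *
np.set_printoptions(precision=4,suppress=True)
s=pickle.load(open("s0.pkl","rb"));q=pickle.load(open("s0s.pkl","rb"))
f=lambda x,y:(220+x/5,100+y/5)
FL,FR,BR,H=[ray(s,*f(*p),.07) for p in((70,482),(720,424),(685,44),(481,408))]
print("FL",FL,"FR",FR,"BR",BR,"H",H,np.linalg.norm(FL-FR),np.linalg.norm(FR-BR))
v=FL-FR;print("yaw",np.degrees(np.arctan2(-v[0],v[1])));v=BR-FR;print(np.degrees(np.arctan2(v[1],v[0])))
print("disc",ray(s,*f(143,378),.072)); a=ray(s,*f(60,322),.114);b=ray(s,*f(185,397),.114);print("bar red,black",a,b,np.linalg.norm(a-b))
print("bg",ray(q,450,140,0))
g=lambda x,y:(170+x/6,210+y/6)
for n,p1,p2,z in(("fork",(165,60),(122,492),.01),("tsp",(365,105),(322,395),.008)):
    A=ray(s,*g(*p1),z);B=ray(s,*g(*p2),z);print(n,(A+B)/2,np.degrees(np.arctan2(*(A-B)[1::-1])),np.linalg.norm(A-B))
g=lambda x,y:(385+x/3,130+y/3)
A=ray(s,*g(125,270),.01);B=ray(s,*g(136,482),.01);print("spoon",(A+B)/2,np.degrees(np.arctan2(*(A-B)[1::-1])),np.linalg.norm(A-B))
C=[ray(s,*g(*p),.055) for p in((147,250),(225,220),(253,288),(178,316))]
print("holder",C,np.mean(C,0),[np.linalg.norm(C[i]-C[i-1]) for i in range(4)])
print("dowel top",ray(s,*g(247,260),.176))
for X in (np.mean(C,0),[*np.mean(C,0)[:2],.176]): print(px(s,X),px(q,X))
for n in("scene",): crop(q,370,210,450,300,8,"pics/b4.png")
E
```

```text
FL [0.6219 0.2209 0.07  ] FR [ 0.6531 -0.1315  0.07  ] BR [ 0.8639 -0.1142  0.07  ] H [ 0.662  -0.0017  0.07  ] 0.35372078551815805 0.21142706914863071
yaw 5.073330489919629
4.675364913738651
disc [0.6783 0.1817 0.072 ]
bar red,black [0.7023 0.2192 0.114 ] [0.6626 0.1531 0.114 ] 0.07711997829182356
bg [1.8812 0.3562 0.    ]
fork [0.46  0.342 0.01 ] -4.410007540413569 0.20123496218595768
tsp [0.4716 0.249  0.008 ] -7.551115096374501 0.13630292738304375
spoon [ 0.4612 -0.3168  0.01  ] 1.7210814276648916 0.1971796291076547
holder [array([ 0.5762, -0.3236,  0.055 ]), array([ 0.6036, -0.3954,  0.055 ]), array([ 0.5416, -0.4191,  0.055 ]), array([ 0.5163, -0.3503,  0.055 ])] [ 0.5594 -0.3721  0.055 ] [np.float64(0.06563167449902671), np.float64(0.0768783723108978), np.float64(0.0663632216312773), np.float64(0.07332042996141268)]
dowel top [ 0.5617 -0.3747  0.176 ]
[451.9184 219.4713] [388.9482 265.0629]
[466.3183 217.5855] [391.7275 226.5523]
```

View pics/b4.png

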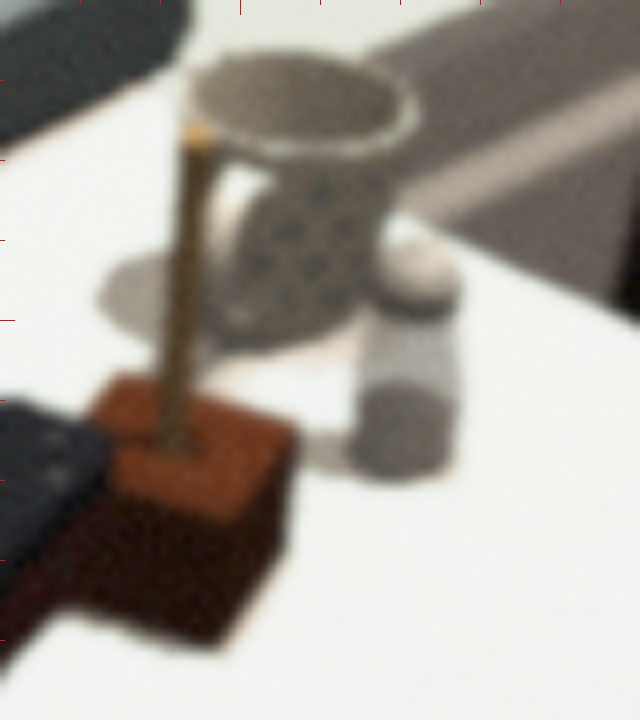

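```bash
cat >> h.py <<'E'
def tri(obs):
    A=[];b=[]
    for s,(u,v) in obs:
        R=np.array(s["R"]);t=np.array(s["t"])
        for i,k in ((0,(u-s["cx"])/s["fx"]),(1,(v-s["cy"])/s["fy"])):
            A.append(R[i]-k*R[2]); b.append(k*t[2]-t[i])
    x,res,_,_=np.linalg.lstsq(np.array(A),np.array(b),rcond=None); return x,np.sqrt(res)
def st(r,m=""):
    s=r.sense();print(m,round(s["clock"],1),s["tcp_pos"].round(4),s["orientation"].round(1),"F",s["contact_force"].round(1),"op",round(s["opening"],4))
E
python3 - <<'E'
from station import r
from h import *
import pickle
s=pickle.load(open("s0.pkl","rb"));q=pickle.load(open("s0s.pkl","rb"))
print(tri([(s,(385+247/3,130+260/3)),(q,(370+197/8,210+132/8))]))
P=[.678,.180]
r.reach([*P,.40],[180,0,59]);st(r,"above")
r.servo_line([*P,.266+.01],speed=.15);st(r,"down")
t=r.snapshot("top");crop(t,200,100,350,205,5,"pics/c1.png")
E
```

```text
(array([ 0.56323568, -0.3760958 ,  0.17599944]), array([0.00296414]))
above 3.4 [0.6782 0.179  0.4001] [180.    0.   58.9] F [-0.9  0.4 -0.2] op 0.0878
down 4.4 [0.6783 0.18   0.2777] [ 1.799e+02 -1.000e-01  5.900e+01] F [-0.5  0.   0.8] op 0.0878
```

View pics/c1.png

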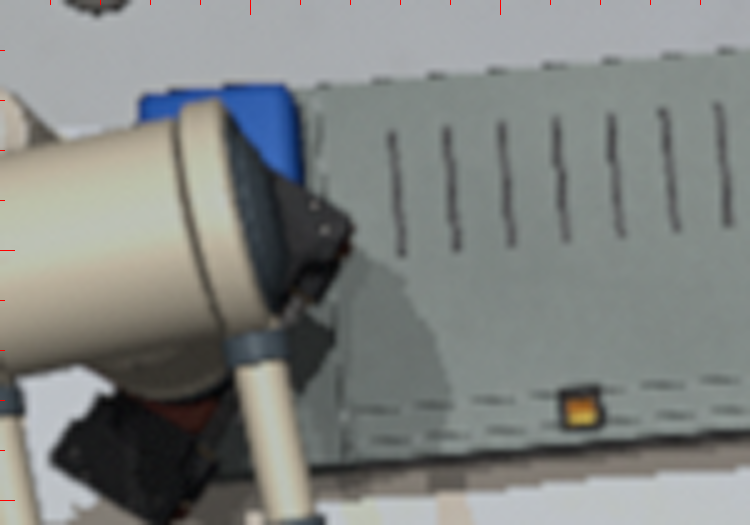

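The gripper hides the valve in this view, with the hole still clear at (316,181). No contact so far, so I'll grip the bar and turn it.

```bash
python3 - <<'E'
from station import r
from h import *
P=[.678,.180]
r.servo_line([*P,.266],speed=.1)
r.grab(12);st(r,"grab")
for a in (45,30,18,10,5,2):
    r.reach([*P,.266],[180,0,a]);st(r,a);print(r.sense()["torque"].round(2))
r.let_go()
r.servo_line([*P,.40],speed=.2)
r.reach([.50,-.1,.42],[180,0,0])
t=r.snapshot("top");crop(t,220,100,370,205,5,"pics/c2.png");st(r)
E
```

```text
grab 5.7 [0.6784 0.1797 0.266 ] [179.9  -0.   59. ] F [ 4.8 -1.2 -1.6] op 0.0213
45 6.0 [0.6783 0.1798 0.266 ] [180.   -0.   45.2] F [ 4.7 -1.2 -0.8] op 0.0214
[-0.3  -0.78 -0.07]
30 6.4 [0.6781 0.18   0.266 ] [180.   -0.   30.3] F [ 4.7 -0.4 -0.9] op 0.0211
[-0.18 -0.83 -0.03]
18 6.7 [0.6781 0.1801 0.2661] [-180.    -0.    18.4] F [ 4.2 -0.2 -1.4] op 0.0215
[-0.   -0.81 -0.1 ]
10 7.0 [0.678  0.1803 0.266 ] [-180.    -0.    10.4] F [ 5.   0.7 -2.5] op 0.0209
[ 0.17 -0.84 -0.04]
5 7.2 [0.678  0.1803 0.266 ] [-180.    -0.     5.4] F [ 4.4  2.2 -0.9] op 0.0216
[ 0.23 -0.83 -0.04]
2 7.5 [0.6779 0.1804 0.2661] [-180.    -0.     2.3] F [ 4.4  1.6 -0.9] op 0.0215
[ 0.4  -0.8   0.12]
 10.7 [ 0.5007 -0.0993  0.4197] [-1.8e+02  0.0e+00  1.0e-01] F [0.6 0.1 0.5] op 0.0877
```

View pics/c2.png

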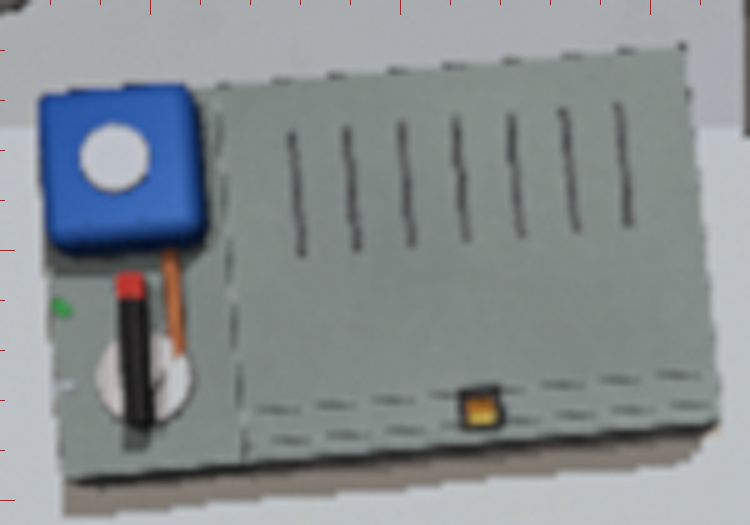

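```bash
python3 - <<'E'
import pickle
from h import *
s=pickle.load(open("s0.pkl","rb"))
f=lambda x,y:(220+x/5,100+y/5)
a=ray(s,*f(131,274),.114);b=ray(s,*f(139,427),.114);d=a-b
print(a,b,np.linalg.norm(d),np.degrees(np.arctan2(d[1],d[0])), b+d*.375, "mark",ray(s,*f(62,308),.07))
E
```

```text
[0.72779736 0.18221985 0.114     ] [0.64677326 0.17697886 0.114     ] 0.08119342316262075 3.7009805603658172 [0.6771573  0.17894423 0.114     ] mark [0.71711325 0.22668512 0.07      ]
```

The valve reads about −1° from shut, which is within measuring error. Next I'll fetch the dowel.

```bash
python3 - <<'E'
from station import r
from h import *
P=[.5625,-.3755]
r.reach([*P,.40],[180,0,5]);st(r)
r.servo_line([*P,.147+.163],speed=.15);st(r,"down")
r.grab(25);st(r,"grab")
r.wait(.2);st(r)
r.servo_line([*P,.42],speed=.12);st(r,"up")
r.reach([.60,-.002,.44],[180,0,5]);st(r)
a=r.snapshot("top");b=r.snapshot("scene")
crop(a,220,100,380,220,5,"pics/d1.png");crop(b,250,80,450,230,4,"pics/d2.png")
E
```

```text
11.8 [ 0.563  -0.3743  0.4005] [-180.    -0.     5.1] F [ 0.3 -0.   0.6] op 0.0876
down 12.6 [ 0.5627 -0.3751  0.3116] [ 1.799e+02 -1.000e-01  5.000e+00] F [ 1.2 -0.2  0.3] op 0.0877
grab 13.7 [ 0.5625 -0.3755  0.31  ] [-180.    0.    5.] F [-0.4 -0.6 -0.1] op 0.0113
 13.9 [ 0.5625 -0.3755  0.31  ] [-180.    0.    5.] F [-0.8 -1.2 -0.6] op 0.0115
up 15.0 [ 0.5626 -0.3755  0.4188] [-1.799e+02  1.000e-01  5.000e+00] F [ 0.1  1.  -0.4] op 0.0113
 16.4 [ 0.6002 -0.003   0.4397] [180.    0.    4.9] F [ 0.4 -1.  -0.7] op 0.0117
```

View pics/d1.png

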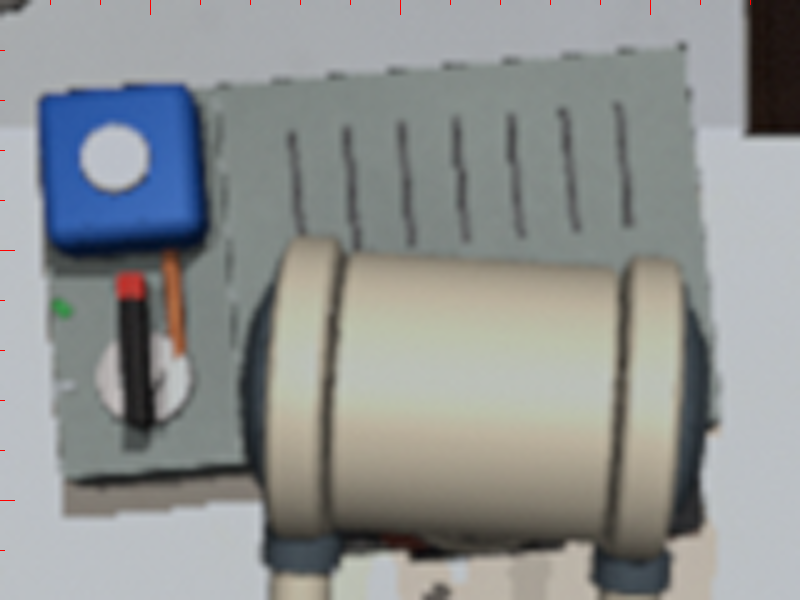

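View pics/d2.png

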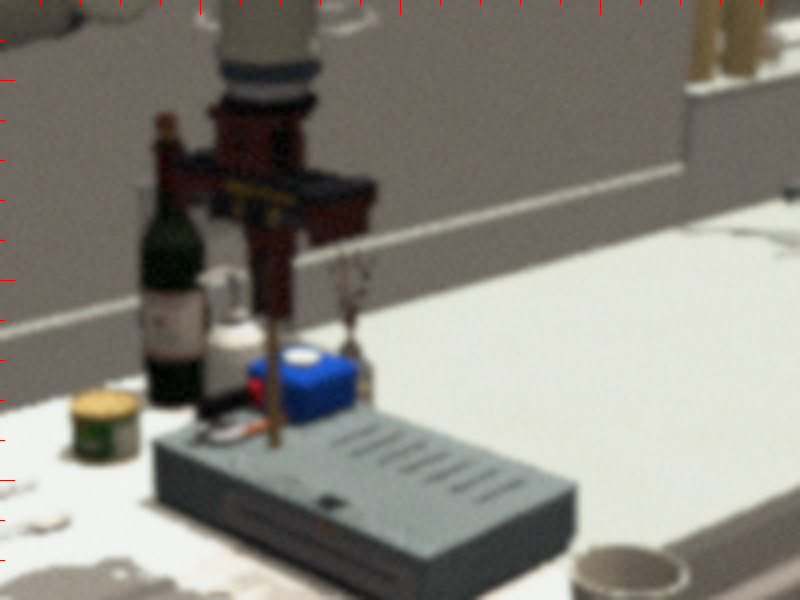

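The dowel tip is at scene (318.8,191.8), and the hole is at about (333,205). I'll compare both with predictions.

```bash
python3 - <<'E'
import pickle
from h import *
q=pickle.load(open("s0s.pkl","rb"));s=pickle.load(open("s0.pkl","rb"))
print("tip pred",px(q,[.6002,-.003,.1417]),"seen",(250+274.5/4,80+447/4),"upper pred (finger end z)",px(q,[.6002,-.003,.2577]),"seen",(250+272/4,80+318/4))
print("hole pred",px(q,[.662,-.0017,.07]))
print("tip Jx",px(q,[.61,-.003,.1417])-px(q,[.6,-.003,.1417]),px(q,[.6,.007,.1417])-px(q,[.6,-.003,.1417]))
from station import r
b=r.snapshot("scene"); crop(b,300,150,350,220,10,"pics/d3.png")
E
```

```text
tip pred [317.53191469 191.92808041] seen (318.625, 191.75) upper pred (finger end z) [317.06699291 159.26833539] seen (318.0, 159.5)
hole pred [331.26468605 205.9288488 ]
tip Jx [ 2.31321554 -0.75461802] [-1.82463243 -0.8986228 ]
```

View pics/d3.png

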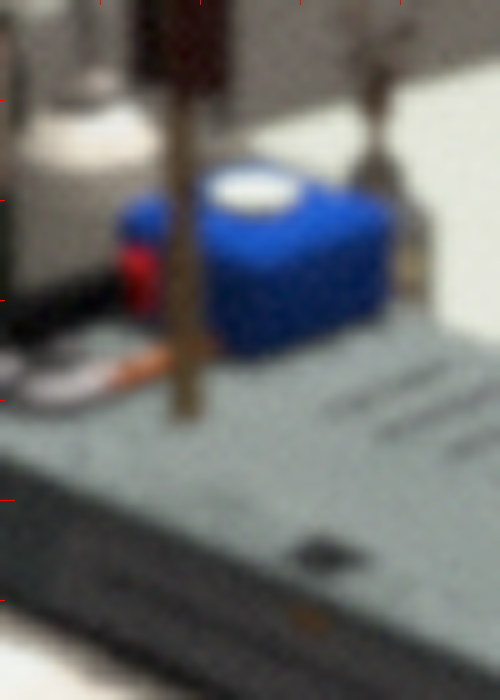

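```bash
python3 - <<'E'
from station import r
from h import *
P=[.6618,-.0015]
r.servo_line([*P,.298+.09],speed=.12)
r.servo_line([*P,.298+.074],speed=.06);r.wait(.3);st(r)
b=r.snapshot("scene"); crop(b,300,150,360,220,10,"pics/d4.png")
E
```

```text
18.1 [ 0.6618 -0.0015  0.3724] [180.  -0.   5.] F [-0.1 -0.3 -1.1] op 0.0115
```

View pics/d4.png

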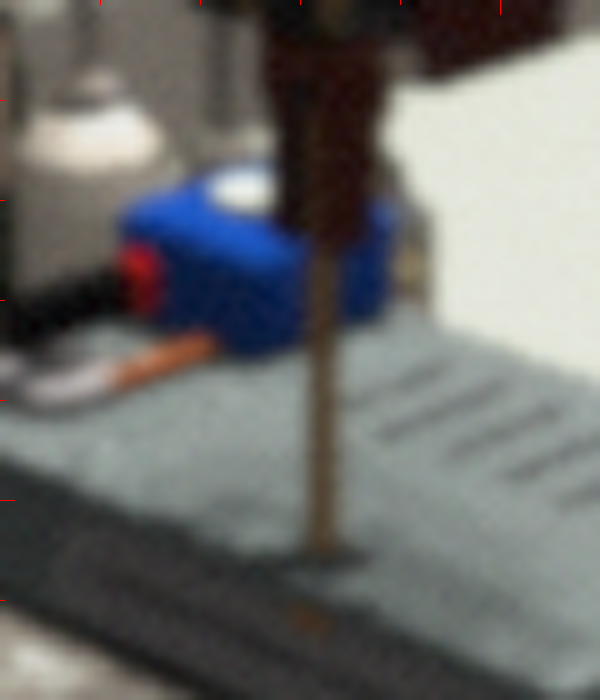

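The tip sits over the hole and is about 0.5 px left of its centre, so I'll nudge it and push while watching the force.

```bash
python3 - <<'E'
from station import r
from h import *
P=[.6626,-.0020]
for tip in (.070,.067,.064,.061,.058,.055,.053):
    r.servo_line([*P,.298+tip],speed=.03);r.wait(.1);st(r,tip)
    if abs(r.sense()["contact_force"][2])>12: print("stop");break
b=r.snapshot("scene"); crop(b,250,120,370,240,5,"pics/d5.png")
E
```

```text
0.07 18.5 [ 0.6626 -0.002   0.3679] [-180.    0.    5.] F [-0.5  0.4 -0.1] op 0.0117
0.067 18.9 [ 0.6626 -0.002   0.365 ] [-180.    0.    5.] F [-0.1 -0.2 -1. ] op 0.0118
0.064 19.2 [ 0.6626 -0.002   0.3621] [180.  -0.   5.] F [0.7 0.4 0.5] op 0.0115
0.061 19.6 [ 0.6626 -0.002   0.3591] [180.  -0.   5.] F [0.6 0.2 2.2] op 0.0116
0.058 19.9 [ 0.6626 -0.002   0.3551] [-1.8e+02  1.0e-01  5.0e+00] F [ 0.6 -1.2 -0.1] op 0.0119
0.055 20.2 [ 0.6626 -0.002   0.3528] [-180.    0.    5.] F [ 0.2  0.6 -0.3] op 0.0117
0.053 20.6 [ 0.6626 -0.002   0.351 ] [180.  -0.   5.] F [-1.1 -1.4 -0.6] op 0.0116
```

View pics/d5.png

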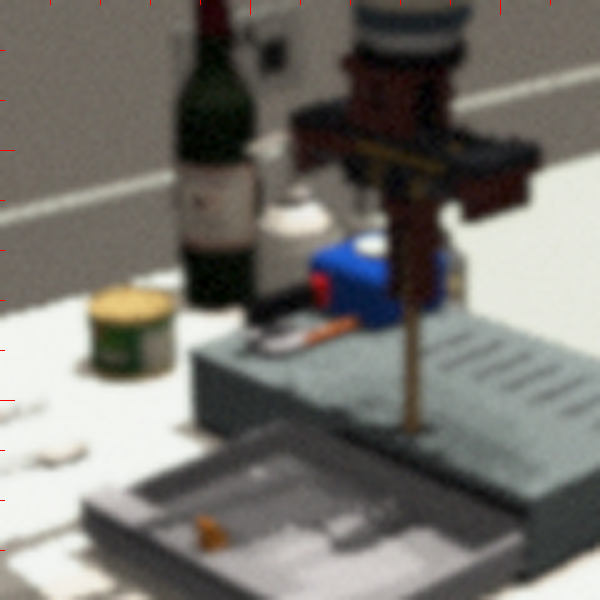

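The drawer sprang open; its catch is visible at about (292,226). Next I'll lift the dowel and locate the holder's empty hole directly.

```bash
python3 - <<'E'
from station import r
from h import *
P=[.6626,-.0020]
r.servo_line([*P,.43],speed=.15)
r.reach([.52,-.12,.43],[180,0,5]);
a=r.snapshot("top");b=r.snapshot("scene")
crop(a,425,195,485,245,12,"pics/e1.png");crop(b,360,240,420,300,10,"pics/e2.png")
crop(a,220,150,380,290,5,"pics/e3.png");st(r)
import pickle;pickle.dump((a,b),open("s1.pkl","wb"))
E
```

```text
22.2 [ 0.521  -0.1193  0.4293] [-180.     0.     5.1] F [0.1 0.8 0.3] op 0.0117
```

View pics/e1.png

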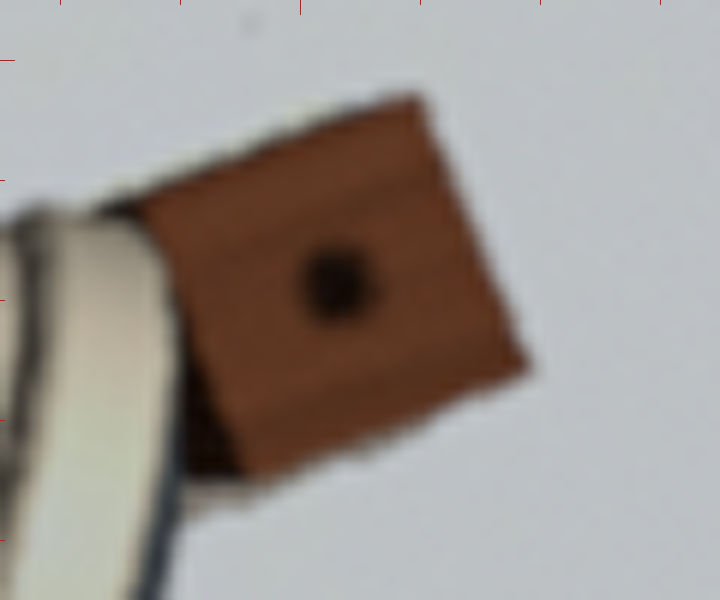

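View pics/e2.png

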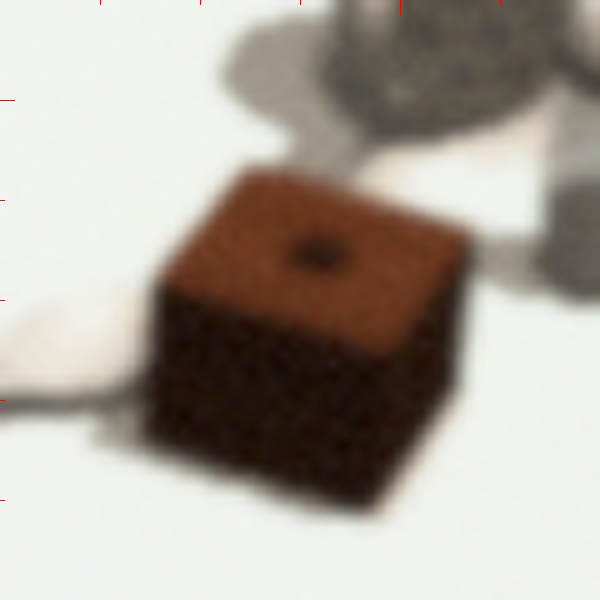

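View pics/e3.png

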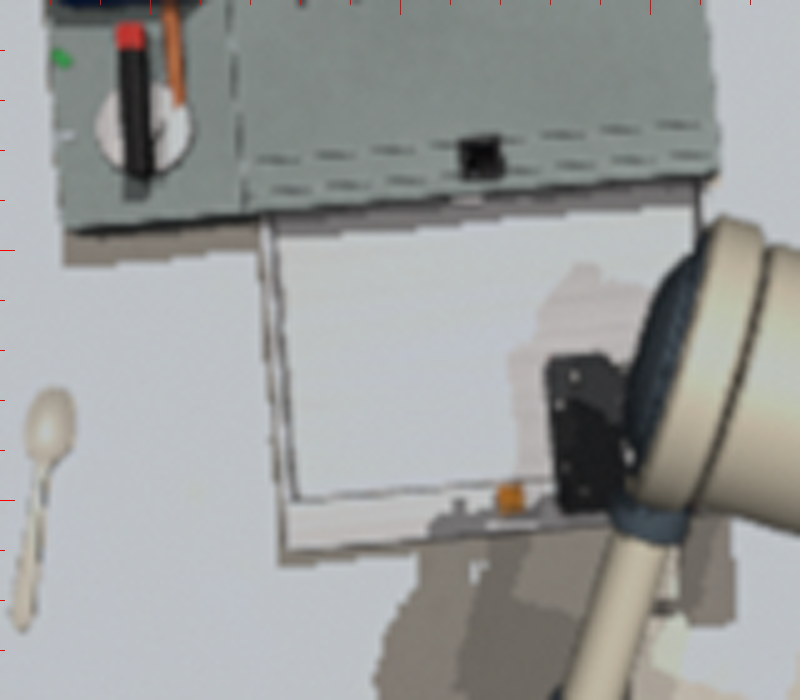

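```bash
python3 - <<'E'
import pickle
from h import *
a,b=pickle.load(open("s1.pkl","rb"))
H=ray(a,425+338/12,195+284/12,.055);print(H,ray(b,391.8-1.2,265.2+.3,.055),tri([(a,(425+338/12,195+284/12)),(b,(391.8,265.2))]))
C=[ray(a,425+x/12,195+y/12,.055) for x,y in((143,208),(418,94),(532,370),(255,482))];print(np.mean(C,0),[np.linalg.norm(C[i]-C[i-1]) for i in range(4)])
f=lambda x,y:(220+x/5,150+y/5)
print("tray left inner front/back",ray(a,*f(297,500),.04),ray(a,*f(272,215),.04), "front top left outer",ray(a,*f(281,551),.046))
E
```

```text
[ 0.56160107 -0.37556096  0.055     ] [ 0.56132158 -0.37647021  0.055     ] (array([ 0.56303812, -0.37683883,  0.05501401]), array([0.00269266]))
[ 0.56065889 -0.3753089   0.055     ] [np.float64(0.06666223233996303), np.float64(0.0685153573832127), np.float64(0.06737641497804243), np.float64(0.06845119290395939)]
tray left inner front/back [0.47667021 0.09955906 0.04      ] [0.63392167 0.11447886 0.04      ] front top left outer [0.44920857 0.1075882  0.046     ]
```

```bash
python3 - <<'E'
from station import r
from h import *
P=[.5617,-.3757]
r.reach([*P,.43],[180,0,5])
r.servo_line([*P,.298+.06],speed=.12);r.wait(.2);st(r)
b=r.snapshot("scene"); crop(b,360,210,420,280,10,"pics/e4.png")
E
```

```text
24.2 [ 0.5618 -0.3757  0.3594] [ 1.799e+02 -1.000e-01  5.000e+00] F [ 0.  -1.7 -0.5] op 0.0114
```

View pics/e4.png

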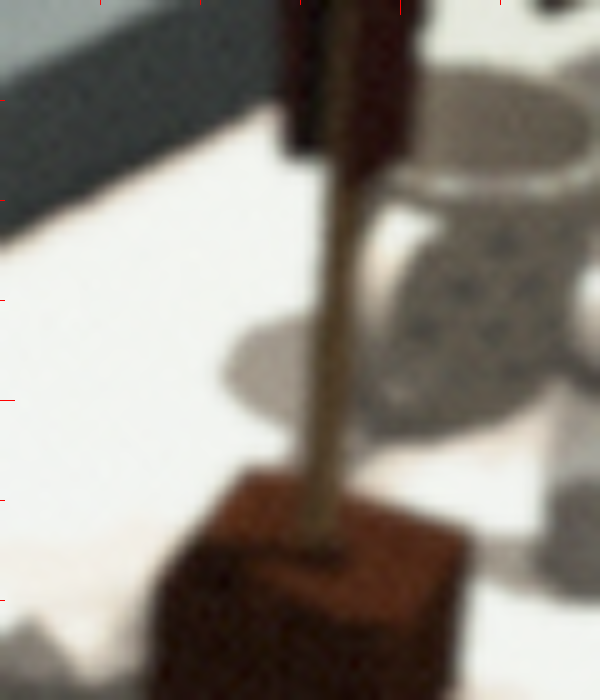

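The tip's column, 391.8, matches the hole's, so I'll insert it.

```bash
python3 - <<'E'
from station import r
from h import *
P=[.5617,-.3757]
for tip in (.053,.049,.043,.033,.023,.0135):
    r.servo_line([*P,.298+tip],speed=.05);st(r,tip)
    if np.abs(r.sense()["contact_force"]).max()>12: print("stop");break
else:
    r.let_go();r.wait(.3);st(r)
    r.servo_line([*P,.42],speed=.15)
    r.reach([.45,.05,.42],[180,0,5]);
    a=r.snapshot("top");b=r.snapshot("scene")
    crop(a,170,190,300,300,6,"pics/f0.png");crop(b,360,210,420,280,10,"pics/f1.png");crop(a,385,180,485,300,5,"pics/f2.png");st(r)
E
```

```text
0.053 24.5 [ 0.5616 -0.3757  0.3501] [-1.799e+02  1.000e-01  5.000e+00] F [ 0.   0.1 -0.6] op 0.0118
0.049 24.8 [ 0.5617 -0.3757  0.3465] [-180.    0.    5.] F [-0.1  0.3  0.6] op 0.0115
0.043 25.0 [ 0.5616 -0.3757  0.3403] [-180.    0.    5.] F [-0.3 -0.3 -0.7] op 0.0117
0.033 25.4 [ 0.5616 -0.3757  0.3301] [-1.799e+02  1.000e-01  5.000e+00] F [ 0.2  0.4 -0.9] op 0.0117
0.023 25.7 [ 0.5616 -0.3756  0.3202] [-1.8e+02  1.0e-01  5.0e+00] F [-0.5 -0.1 -0.7] op 0.0113
0.0135 26.1 [ 0.5616 -0.3756  0.311 ] [-180.    0.    5.] F [ 0.6 -0.3  1.7] op 0.0116
 27.6 [ 0.5617 -0.3757  0.3115] [180.   0.   5.] F [-0.7 -1.4 -0.7] op 0.0881
 30.2 [0.4505 0.0493 0.4198] [180.    0.    4.9] F [-0.1  0.2 -0.1] op 0.0879
```

View pics/f1.png

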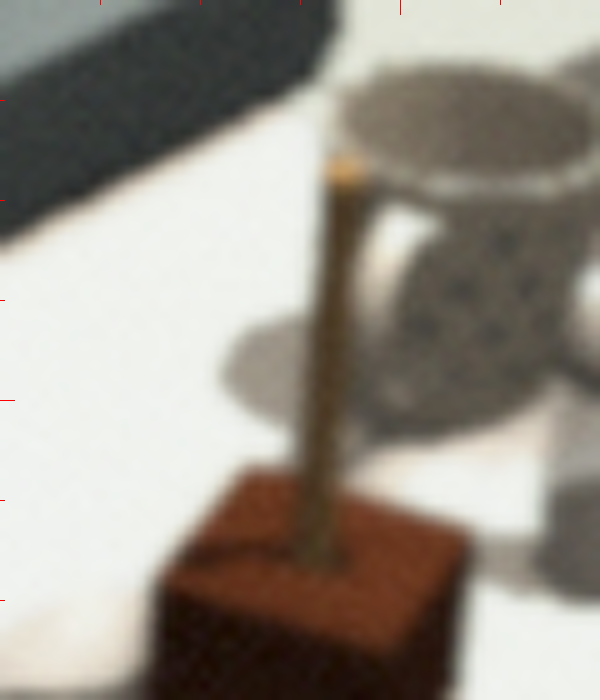

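View pics/f2.png

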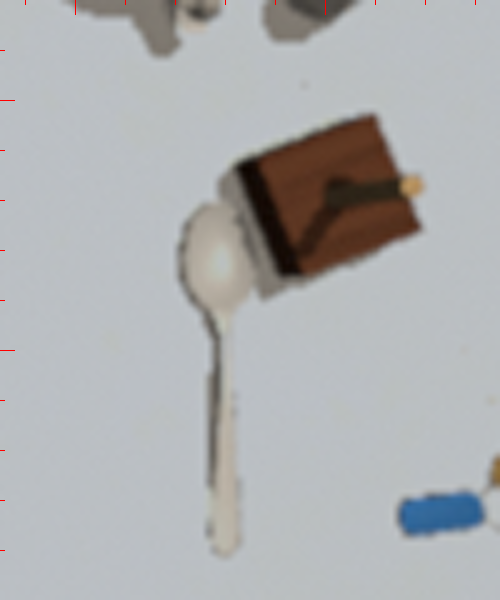

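View pics/f0.png

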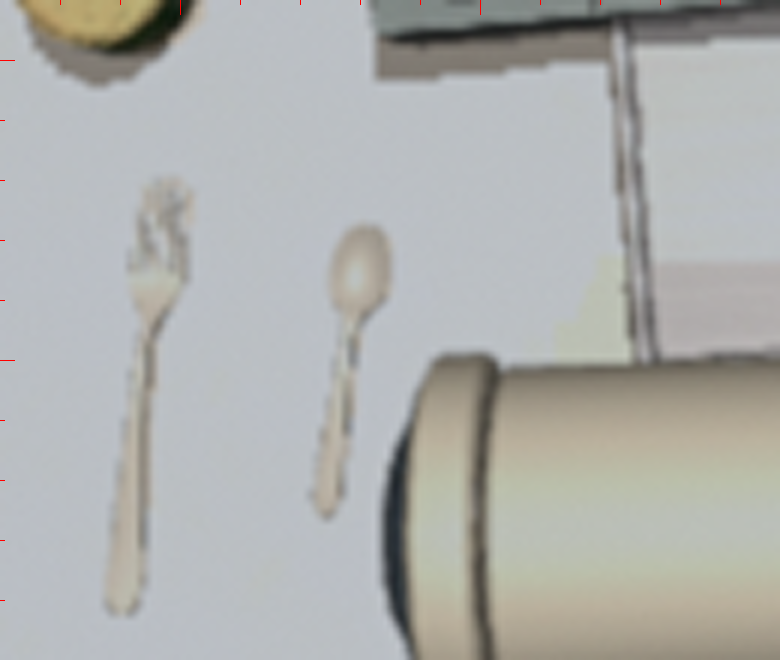

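The dowel is back in its holder and nothing has been disturbed. In the top view, the fork is still at about (194,257), the teaspoon at (229,250) and the spoon at (428,255). I'll place the teaspoon first.

```bash
cat >> h.py <<'E'
Y0=np.radians(4.9);H0=np.array([.6618,-.0017])
def S(x,y): return H0+np.array([np.cos(Y0)*x-np.sin(Y0)*y,np.sin(Y0)*x+np.cos(Y0)*y])
E
cat > pick.py <<'E'
from station import r
from h import *
def pick(P,psi,tz=.004):
    r.reach([*P,.36],[180,0,psi])
    r.servo_line([*P,.182+tz+.02],speed=.2)
    r.servo_line([*P,.182+tz],speed=.06);st(r,"down")
    r.grab(15);st(r,"grab")
    r.servo_line([*P,.32],speed=.2);r.wait(.2);st(r,"up")
def place(x,y=0,tz=.022,yaw=94.9):
    P=S(x,y)
    r.reach([*P,.32],[180,0,yaw])
    r.servo_line([*P,.182+tz+.025],speed=.2)
    r.servo_line([*P,.182+tz],speed=.06);st(r,"low")
E
python3 - <<'E'
from pick import *
pick([.4716,.249],172.45)
place(-.112)
a=r.snapshot("top");b=r.snapshot("scene");crop(a,200,150,400,290,4,"pics/g0.png");crop(b,200,170,400,300,4,"pics/g1.png")
E
```

```text
down 33.8 [0.4715 0.2489 0.1855] [-180.    -0.   172.5] F [1.2 0.3 0.3] op 0.0877
grab 34.8 [0.4716 0.249  0.186 ] [-180.    -0.   172.5] F [ 0.5 -0.3 -0.1] op 0.0207
up 35.8 [0.4714 0.2489 0.3181] [-1.799e+02 -1.000e-01  1.725e+02] F [-0.3  0.1 -0.2] op 0.0209
low 38.1 [ 0.5501 -0.0113  0.2037] [-180.    -0.    94.9] F [ 0.9 -0.3 -0.6] op 0.0204
```

View pics/g0.png

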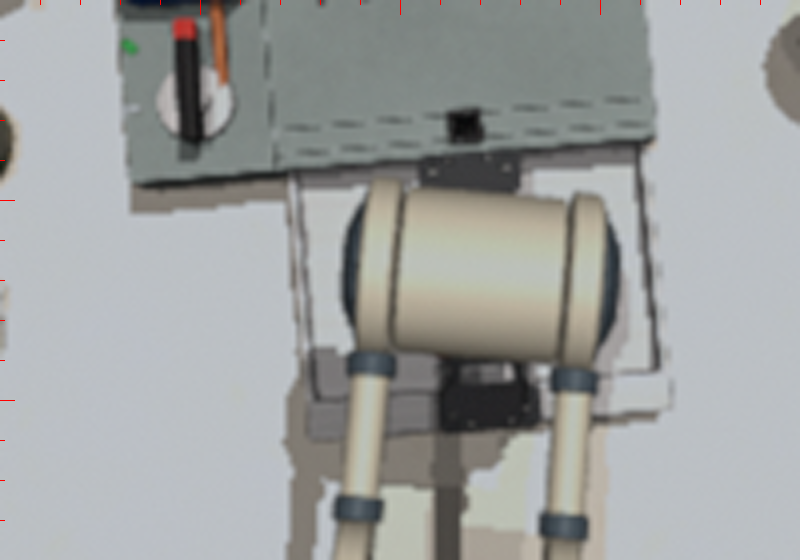

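View pics/g1.png

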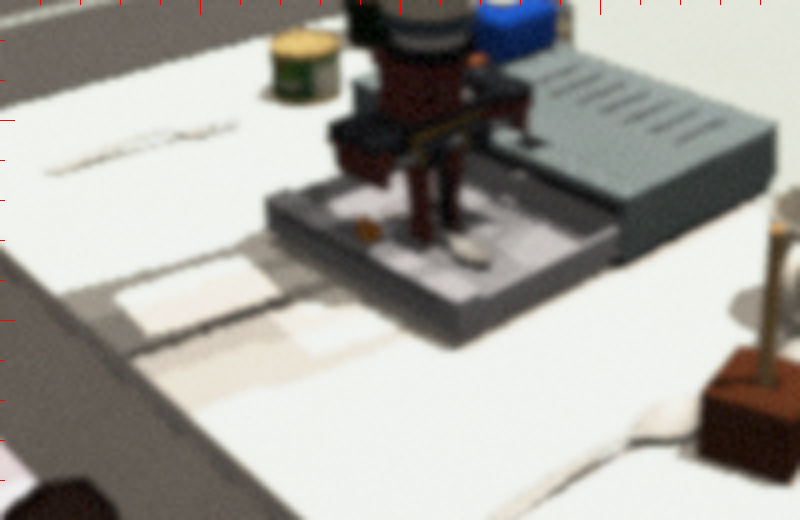

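The teaspoon is held inside the drawer with its bowl to the right, at scene (317,232). I'll release it, close the fingers behind it and push it towards the front.

```bash
python3 - <<'E'
from pick import *
r.let_go()
P=S(-.112,0)
r.servo_line([*P,.30],speed=.2)
r.grab(10)
P=S(-.080,-.012)
r.servo_line([*P,.30],speed=.2)
r.servo_line([*P,.182+.020],speed=.15);st(r)
P=S(-.135,-.012)
r.servo_line([*P,.182+.020],speed=.06);st(r)
r.servo_line([*P,.30],speed=.2)
r.let_go()
r.reach([.46,.20,.36],[180,0,0])
a=r.snapshot("top");crop(a,230,150,380,270,5,"pics/g2.png");st(r)
crop(a,160,210,260,300,6,"pics/g3.png")
E
```

```text
42.4 [ 0.5833 -0.0205  0.2031] [179.9   0.   94.9] F [ 1.4 -0.2 -0.4] op 0.0008
 43.4 [ 0.5285 -0.0252  0.2021] [180.    0.   94.9] F [-0.6  0.2  0.4] op 0.0002
 47.3 [0.4601 0.1997 0.3598] [180.   0.  -0.] F [-0.2  0.4 -0.2] op 0.0878
```

View pics/g2.png

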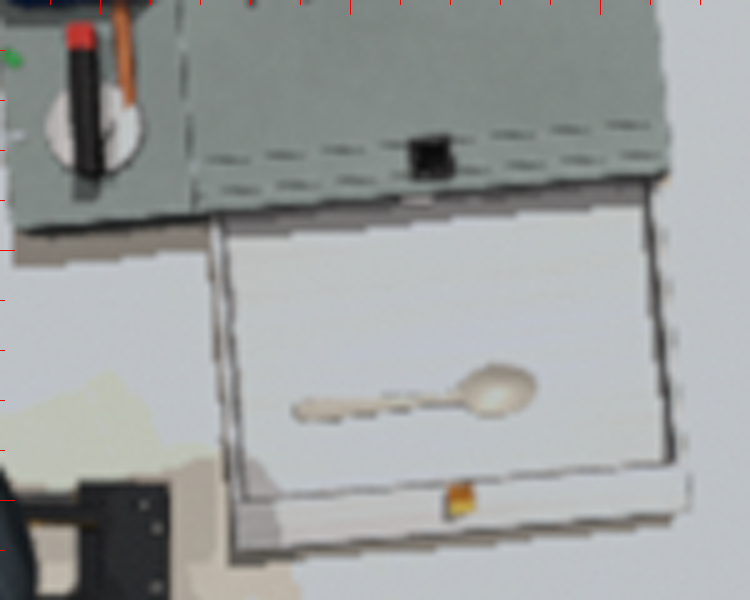

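View pics/g3.png

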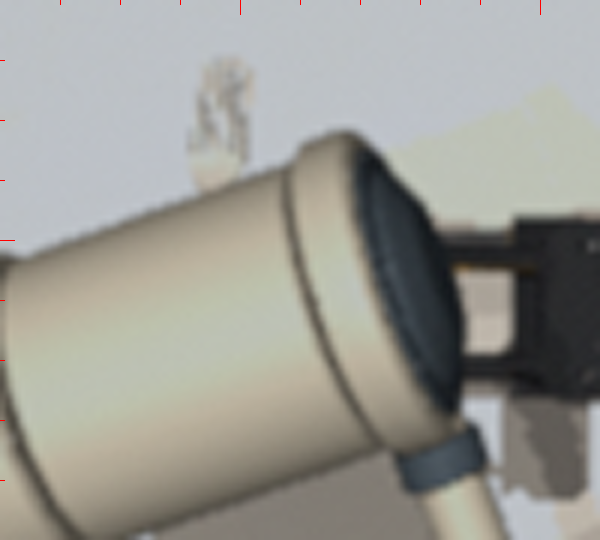

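The teaspoon now lies in the front half of the tray, and the fork's head is unmoved at about (197,220). Next is the fork.

```bash
python3 - <<'E'
from pick import *
print(r.inverse_kinematics([.46,.342,.186],[180,0,-4.4]))
pick([.460,.342],-4.4)
place(-.110,0,.031)
b=r.snapshot("scene");crop(b,200,170,400,300,4,"pics/h1.png")
r.let_go()
r.servo_line([*S(-.110,0),.32],speed=.2)
r.reach([.45,.10,.38],[180,0,30])
a=r.snapshot("top");crop(a,230,150,380,270,5,"pics/h2.png");crop(a,385,180,485,300,5,"pics/h3.png");st(r)
E
```

```text
[ 3.32294709e+01  5.08705434e+00  9.30513838e+01 -2.54444375e-14
  8.18615619e+01  1.27629471e+02]
down 49.4 [0.4598 0.342  0.1854] [ 1.8e+02  1.0e-01 -4.4e+00] F [-0.2 -0.5  0.2] op 0.0879
grab 50.4 [0.46  0.342 0.186] [-180.    -0.    -4.4] F [ 0.5  0.4 -1.4] op 0.0202
up 51.4 [0.4598 0.3419 0.318 ] [ 1.799e+02  1.000e-01 -4.400e+00] F [-0.7  0.4 -0.6] op 0.0205
low 54.6 [ 0.5521 -0.0111  0.2128] [-180.    -0.    94.9] F [-0.1 -0.2  0. ] op 0.0203
 57.8 [0.4502 0.0998 0.379 ] [-1.8e+02  1.0e-01  3.0e+01] F [-1.   0.   0.2] op 0.088
```

View pics/h1.png

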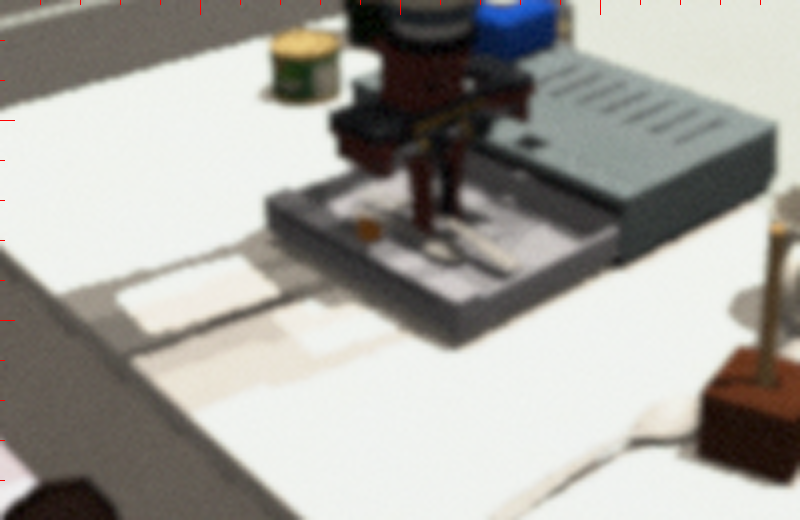

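View pics/h2.png

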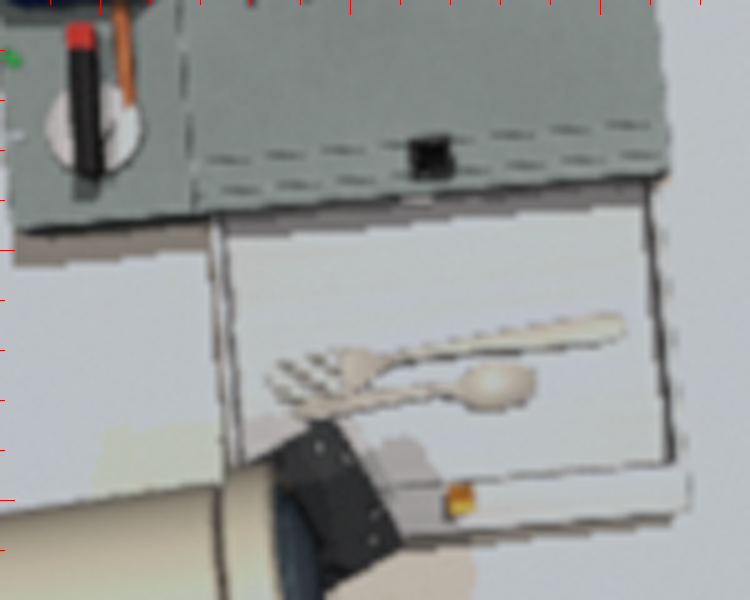

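View pics/h3.png

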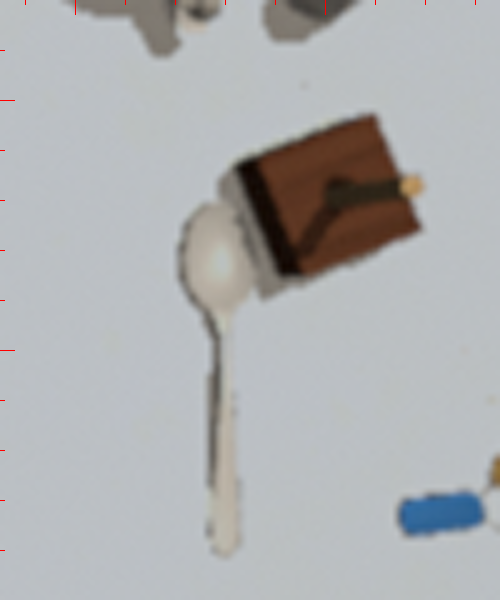

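The fork lies with its tines to the left, partly beside the teaspoon, and both are in the tray. The spoon hasn't moved and is next, bowl to the right.

```bash
python3 - <<'E'
from pick import *
print(r.inverse_kinematics([.4612,-.3168,.186],[180,0,-178.3]))
r.reach([.42,-.15,.38],[180,0,-220])
pick([.4612,-.3168],-178.3)
place(-.080,0,.032)
b=r.snapshot("scene");crop(b,200,170,400,300,4,"pics/i1.png")
r.let_go();st(r)
r.servo_line([*S(-.080,0),.32],speed=.2)
r.reach([.40,.25,.38],[180,0,60])
a=r.snapshot("top");crop(a,230,150,380,270,5,"pics/i2.png");st(r)
b=r.snapshot("scene");crop(b,200,170,400,300,4,"pics/i3.png")
cv2.imwrite("pics/i4.png",a["frame"][:,:,::-1])
E
```

```text
[ -37.96909252    3.0218129    95.21756069    0.           81.76062641
 -129.66909252]
down 62.2 [ 0.4611 -0.3167  0.1854] [ 180.    -0.  -178.3] F [ 0.   0.6 -0.6] op 0.0879
grab 63.2 [ 0.4612 -0.3168  0.186 ] [ 180.     0.  -178.3] F [-0.6 -0.3 -0.2] op 0.0297
up 64.2 [ 0.461  -0.3167  0.318 ] [ 1.799e+02 -1.000e-01 -1.783e+02] F [ 0.1 -0.  -2. ] op 0.0297
low 67.1 [ 0.582  -0.0085  0.2135] [-180.    -0.    94.9] F [-0.4  0.5 -1.8] op 0.0296
 68.2 [ 0.5821 -0.0085  0.214 ] [-180.     0.    94.9] F [ 0.2 -1.   0.3] op 0.0879
 70.1 [0.4006 0.2495 0.3791] [-1.8e+02  1.0e-01  6.0e+01] F [0.2 0.3 0.4] op 0.0875
```

View pics/i2.png

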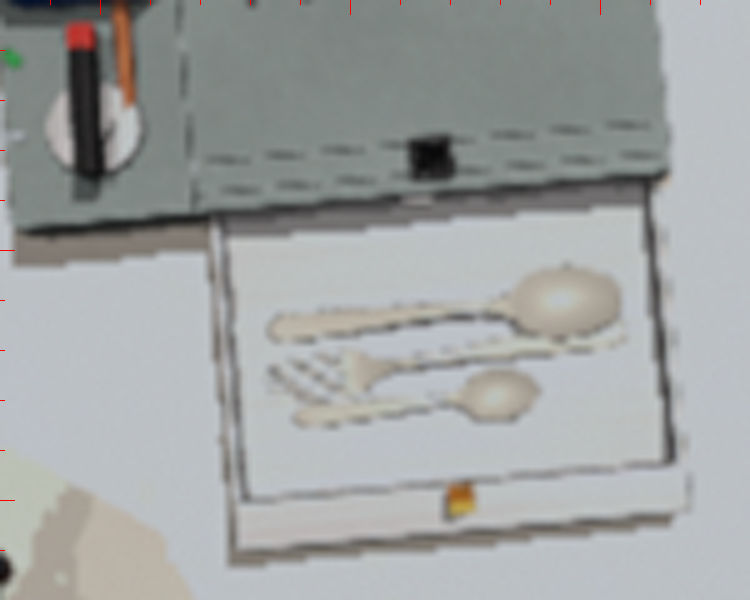

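View pics/i3.png

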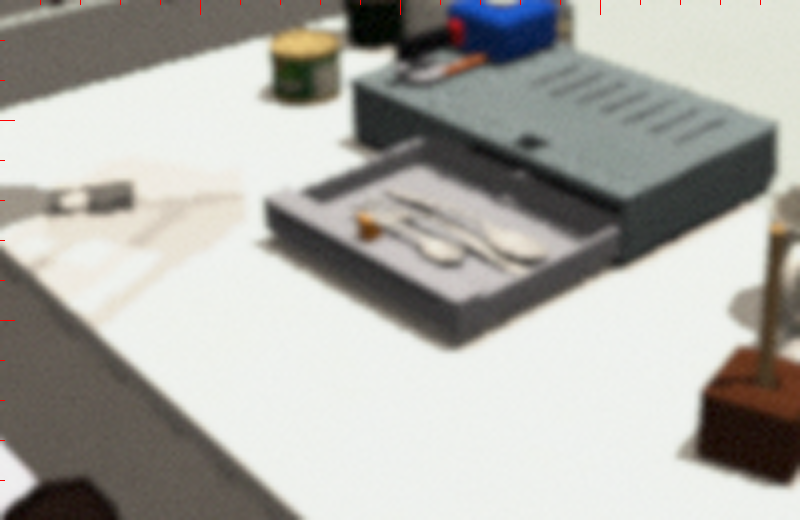

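View pics/i4.png

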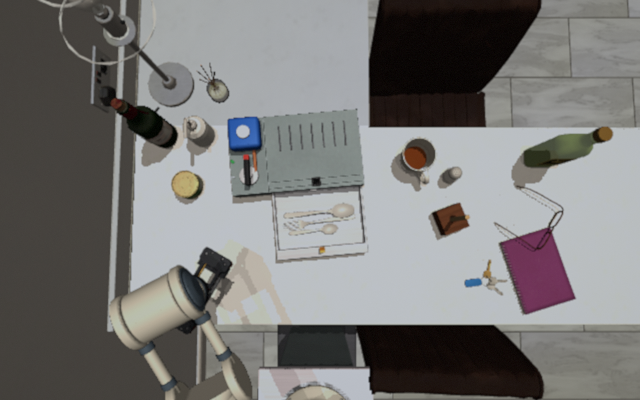

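The tray holds all three pieces lying flat: spoon, fork and teaspoon. No other cutlery is on the worktop. I'll push the drawer home.

```bash
python3 - <<'E'
from pick import *
def go(x,z,sp): r.servo_line([*S(x,0),z],speed=sp)
r.reach([*S(-.27,0),.34],[180,0,4.9])
r.grab(20)
go(-.27,.182+.016,.2);st(r)
go(-.225,.198,.1);st(r,"near")
for x in (-.20,-.16,-.12,-.08,-.05,-.04,-.035,-.032,-.030,-.028,-.026,-.0245,-.023,-.022):
    go(x,.198,.06 if x<-.05 else .03);s=r.sense();F=s["contact_force"]
    print(x,F.round(1))
    if abs(F[0])>25: print("stop");break
st(r)
b=r.snapshot("scene");crop(b,200,150,400,280,4,"pics/j0.png")
E
```

```text
73.5 [ 0.3932 -0.0248  0.1992] [ 1.8e+02 -1.0e-01  4.9e+00] F [0.9 0.1 0.4] op 0.0004
near 74.1 [ 0.4376 -0.0209  0.1985] [180.   -0.    4.9] F [-0.1  1.1  0.2] op 0.0007
-0.2 [-2.3 -0.7  1.2]
-0.16 [-3.1  0.8  2.1]
-0.12 [-1.8  1.3  0.3]
-0.08 [-2.6  1.6  1.2]
-0.05 [-7.2  2.1  1.9]
-0.04 [-4.4  2.3  1. ]
-0.035 [-4.4  1.9  0.3]
-0.032 [-4.3  1.5  0.2]
-0.03 [-4.6  1.9  0.4]
-0.028 [-3.9  2.7 -0.7]
-0.026 [-12.    1.4   5.5]
-0.0245 [-20.    0.7   9.6]
-0.023 [-28.3   1.2  11.9]
stop
 80.5 [ 0.6359 -0.0039  0.198 ] [-180.     0.7    4.9] F [-28.3   1.2  11.9] op 0.0001
```

View pics/j0.png

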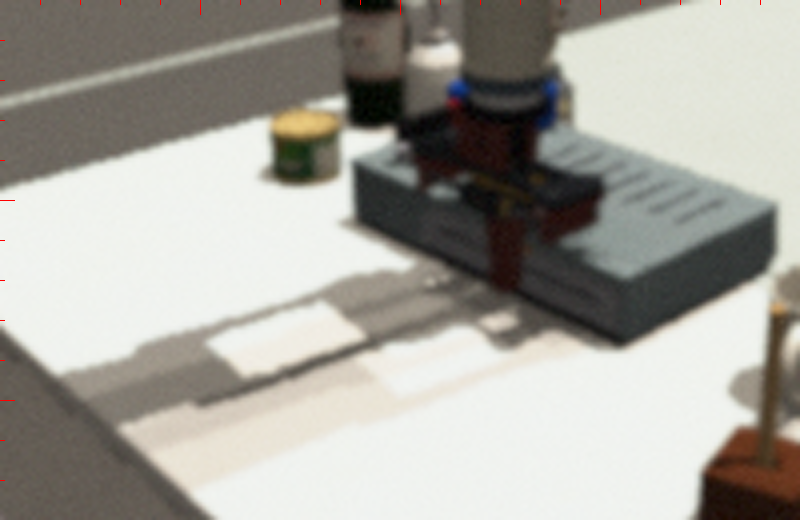

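Force rose near 7 N at the catch's ramp and fell again, then climbed at the hard stop. I'll back off and check that the catch holds.

```bash
python3 - <<'E'
from pick import *
def go(x,z,sp): r.servo_line([*S(x,0),z],speed=sp)
go(-.035,.198,.03);r.wait(.2);st(r)
go(-.10,.198,.1);r.wait(.3);st(r)
go(-.12,.36,.2)
r.let_go()
r.reach([.48,.05,.40],[180,0,4.9]);st(r)
a=r.snapshot("top");crop(a,220,100,370,205,5,"pics/k0.png")
b=r.snapshot("scene");crop(b,230,150,400,260,4,"pics/k1.png")
E
```

```text
81.3 [ 0.6271 -0.0047  0.198 ] [180.   -0.    4.9] F [-0.7  0.2  0.3] op 0.0006
 82.4 [ 0.5624 -0.0102  0.1979] [-180.     0.     4.9] F [ 0.6  0.5 -0.6] op 0.0004
 85.2 [0.4796 0.0505 0.4008] [ 1.8e+02 -1.0e-01  5.0e+00] F [-0.  -0.4 -1.3] op 0.0877
```

View pics/k0.png

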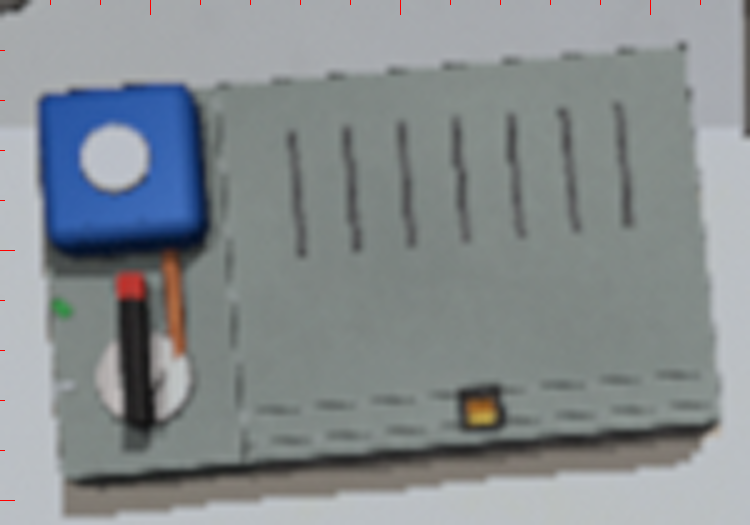

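View pics/k1.png

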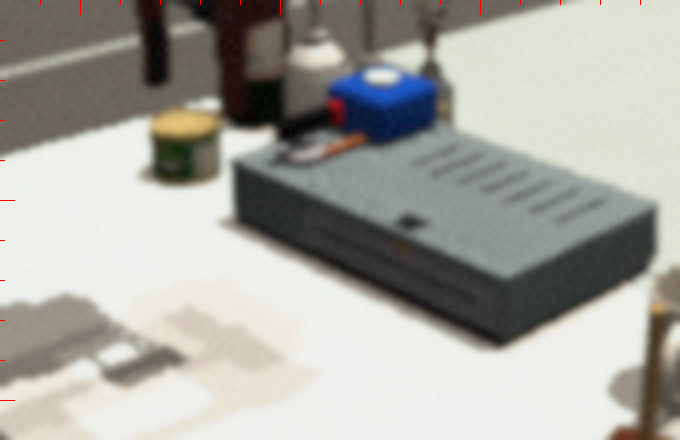

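The drawer is shut, with brass showing in the hole at (316,181), and it stays shut. I'll set the valve to half open.

```bash
python3 - <<'E'
from pick import *
P=[.677,.179]
r.reach([*P,.40],[180,0,4.5])
r.servo_line([*P,.290],speed=.15);r.servo_line([*P,.268],speed=.06)
r.grab(12);st(r,"grab")
for a in (15,27,38,46,49.9):
    r.reach([*P,.268],[180,0,a])
r.wait(.3);st(r)
r.let_go()
r.servo_line([*P,.40],speed=.15)
r.reach([.50,-.1,.42],[180,0,0])
t=r.snapshot("top");crop(t,225,130,275,200,10,"pics/l0.png");st(r)
E
```

```text
grab 88.7 [0.6769 0.18   0.268 ] [-179.9   -0.     4.6] F [-0.9  4.8 -0.9] op 0.0212
 90.4 [0.6774 0.1786 0.268 ] [179.9  -0.   49.5] F [ 4.5  2.9 -1.7] op 0.0212
 93.9 [ 0.5007 -0.0993  0.4198] [-1.8e+02  0.0e+00  1.0e-01] F [-0.1  0.3 -0.4] op 0.0877
```

View pics/l0.png

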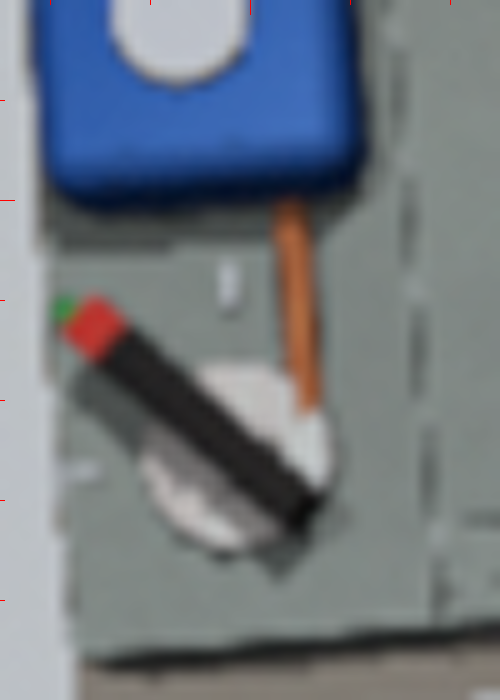

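```bash
python3 - <<'E'
from station import r
from h import *
t=r.snapshot("top");f=t["frame"].astype(int);sub=f[130:200,225:275]
red=(sub[...,0]>130)&(sub[...,1]<90)&(sub[...,2]<90)
blk=(sub.max(2)<62)
for n,m in(("blk",blk),("red",red)):
    m=m.astype(np.uint8);k,l,st_,c=cv2.connectedComponentsWithStats(m);print(n,[(st_[i].tolist(),c[i].round(1).tolist()) for i in range(1,k) if st_[i][4]>8])
m=((red|blk)).astype(np.uint8);k,l,st_,c=cv2.connectedComponentsWithStats(m)
i=l[47-0,20] if 0 else max(range(1,k),key=lambda i:st_[i][4] if red[l==i].any() else 0)
v,u=np.nonzero(l==i);W=np.array([ray(t,225+a,130+b,.114)[:2] for a,b in zip(u,v)]);mn=W.mean(0)
w,V=np.linalg.eigh(np.cov((W-mn).T));d=V[:,1]*np.sign(V[0,1]);ang=np.degrees(np.arctan2(d[1],d[0]));p=(W-mn)@d
print("angle",ang-4.9,"len",np.ptp(p),"centre",mn)
A=mn;print("axis->",mn-d*.010)
E
```

```text
blk [([5, 14, 32, 8, 98], [21.9, 19.1]), ([10, 33, 22, 21, 122], [20.6, 43.0]), ([11, 62, 39, 5, 68], [30.1, 64.4])]
red [([6, 30, 6, 6, 22], [8.8, 32.5])]
angle 43.60733271257655 len 0.08275326518880444 centre [0.68383506 0.18800189]
axis-> [0.67720982 0.18051148]
```

The valve measures 43.6° by image and 44.6° by gripper angle, so it is on the mark. One last overall look.

```bash
python3 - <<'E'
from station import r
import cv2
r.reach([.35,.0,.42],[180,0,0])
a=r.snapshot("top");cv2.imwrite("pics/z.png",a["frame"][:,:,::-1])
E
```

```text
(no output)
```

View pics/z.png

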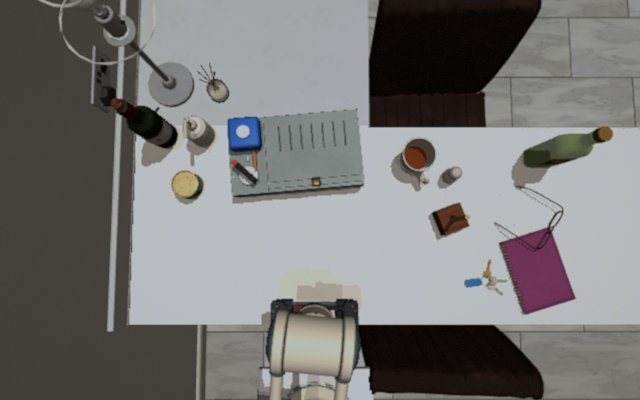

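The worktop is clear of cutlery. The mug at (418,157), pepper pot at (454,175) and tin at (187,185) are where they were. The dowel is in its holder, the drawer is shut, and the pointer is on the green mark.

```bash
python3 -c "
from station import r
r.hand_in();print(r.sense()['clock'])"
```

```text
the job is handed in; nothing more can be done
the job is handed in; nothing more can be done
```

The steriliser is loaded and the job is handed in, at roughly 95 s of the 210 s allowed. I did the steps in the order you asked:
- **Valve shut:** I turned it to its stop first.
- **Drawer opened:** The dowel pushed the catch down and the drawer sprang open; then I stood the dowel back in its holder.
- **Cutlery loaded:** One fork, the spoon and the teaspoon were the only cutlery on the worktop; I saw no second fork. All three went into the drawer lying flat.
- **Drawer closed:** I pushed it home to its hard stop.
- **Valve half open:** I set it last.

**Last checks:**
- **Drawer:** It stayed shut after I backed off, with the brass catch showing up in the hole.
- **Dowel:** It is standing in its holder.
- **Mug, tin and pepper pot:** They are where they were.
- **Forces:** The highest reading was about 28 N, on the drawer's end stop.

**Disagreements:**
- **Valve angle:** The top camera gives 43.6° and the gripper's angle gives 44.6°. My earlier image reading of the shut valve was also about 1° low, so I left it there.
- **Grip on the valve:** The gripper read 21 mm open on the 14 mm valve bar, and I didn't find out why. The bar still turned with it.

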